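# Put the thin grater plate away in its case

## Robot

A 7-joint arm with a two-finger parallel gripper is mounted at the origin on a cart in front of the work surface, level with it; the furniture and walls round the work are solid. World frame = base frame: x ahead of the robot, y to its left, z up, the work surface at z = 0. Lengths are in m, angles in rad, forces in N, time in s.
With the tool pointing down it reaches from about 0.425 to 0.875 m from the base axis. Payload 4.7 kg.
Tool frame: the origin (TCP) lies midway between the tips of the shut fingers; the grasp point (between the pads) lies 19 mm behind it (ctrl.grip_depth is the distance from the TCP to the grasp point, in m); z points along the fingers, y is the direction in which the jaws open and shut (so a half turn about z gives the same grasp; the last joint's range is limited). The gripper opens to 87 mm and grips with 3 to 60 N. Pads are 19 mm wide; open, the fingers measure 117 mm over their backs; the gripper's body (75 mm by 190 mm) begins 51 mm behind the grasp point.
Start: joints at [1.165, 0.321, -0.07, 1.45, 0.023, 1.371, -0.057], TCP at [0.265, -0.594, 0.199] pointing down, gripper open.
Joint ranges: [-2.86, 2.86], [-0.3, 2.09], [-1.38, 1.24], [0.06, 2.45], [-1.56, 4.7], [0.09, 2.05], [-2.69, 2.69]. Speed limits (rad/s): [2.57, 2.57, 3.14, 3.14, 3.14, 3.14, 3.14].

## Interface

Orientations are given as a rotation vector (axis times angle).
In Python, from bench import ctrl gives the robot as it stands. The module is installed in compiled form; this text tells all that it offers.
- The arm moves only by the shell command python3 -m inch 'ROWS' [FORCE]. ROWS is JSON, a list of rows, each a list of 5 numbers: the opening, from -1 (shut) to 1 (fully open), so that 0 is half open, then the shift along the tool's x, y, z in mm, then the turn about the tool's z in rad. In form: [[fingers, tx, ty, tz, twist], ...]. A call has 1 to 5 rows; each row shifts and turns the pose as measured when the row begins, along the tool's axes as they then stand; what a row does not reach is not made up. A row lasts 1/8 s, in which the tool goes at most 62.5 mm and 10.7 degrees, less where a joint would pass 70% of its speed; a pose out of reach is approached as far as the arm can. A call is refused whole if a number of a shift passes 62.5 or a number of a turn 0.188, either way. A call with a gripper value outside its range is refused whole. The fingers move at their own pace and stop on an object; FORCE is the grip in N (left out, the last holds). Time passes only in rows, so rows that do not move let the fingers close. It gives the time, the measured TCP pose, the force and the opening at its end, in the units of the state.
- ctrl.get_state(): the state, without advancing time (a new reading comes with each control period).
- ctrl.get_image(name): name is "scene" or "top"; returns a dict with "color" (480x640x3 uint8, red, green, blue), "range_z" (480x640 float32, m along the optical axis (not along the pixel's ray), 0 where there is no reading), "K" (3x3 intrinsics, pixels), "R" (3x3) and "t" (3): a world point X has camera coordinates R X + t. Camera axes: x right, y down, z forward; pixel columns grow to the right and rows downward; lengths in m; the calibration is good to about 2 mm. A picture is of the moment at which its call begins.
- ctrl.close_job(): hands the job in, once; it reports no verdict.
The state is a dict: "time": time; "joint_positions": joint angles; "qd": joint speeds; "joint_torque": joint torques, N m; "position": TCP position; "tool_rot": TCP orientation; "ft_force": force on the tool from outside, world axes, zero at the start; "torque": the same for the moment, N m; "grip_width": opening from 0.0 (shut) to 1.0 (fully open).
Only numpy, scipy, OpenCV 4.12 (cv2) and the standard library are available. Lean on these libraries where they do the work, as an engineer would, in place of code of your own. Each camera call takes 0.05 s, during which the arm holds its last target. There are 200 camera calls.

## Task

Put the thin steel grater plate, which lies flat on the chopping block, away in its blue storage case: it is too thin to pick up where it lies, so slide it until one end sticks out a few centimetres (about 5 cm, still lying flat) over an edge of the block that has room for the gripper, and pinch it there by its two long sides and lift it off. Lay it flat and squarely in the pocket of the open case, let go, then swing the case's lid fully shut. Never let the plate fall onto the worktop, and do not knock over or push away any of the things standing about.

Things in the scene. Friction and masses are not known exactly. Their poses are not given: they have to be found in the camera images.
- block: Fixed chopping block of mid-brown wood with dark glue lines, 170 (its x) x 200 (its y) x 40 mm high, standing on the worktop. Origin: centre of its underside; its flat top is at z = 0.040, its edges at x = +-0.085 and y = +-0.100 of its frame. At the start the plate lies wholly on it. Wall cupboards hang 0.57 m above the worktop from x = 0.55 on.
- plate: Loose thin steel grater plate with rows of black dots, flat, 140 (x) x 54 (y) x 3 mm, about 0.1 kg (varies). Origin: centre of its underside (also its centre of mass in plan). It slides easily on the block: pressed near its middle with closed fingertips (5 to 10 N) it moves with them, hardly turning. It stays on the block while its middle is over the block. It lies roughly along the block's y; either end may be used.
- plate_end_a (a point): Middle of the plate's short end at +x, 70 mm from its centre.
- plate_end_b (a point): Middle of the plate's short end at -x, 70 mm from its centre.
- case: Fixed blue plastic storage case 164 (x) x 78 (y) x 32 mm; origin: centre of underside, x points to the hinged end. Open pocket 152 x 66 mm, floor at z = 0.022, with 10 mm rims only at the ends and corners (x beyond +-0.058). Between them the floor is a rib 36 mm wide, no side walls: fingers holding the plate by its long sides there can go down beside the rib to the worktop. Plate fits either way round.
- case_pocket (a point): Centre of the pocket's floor, 22 mm above the worktop.
- lid (a joint): Lid angle, rad: 0 = shut flat on the rims, 1.57 = upright, 2.1 = furthest open. Flat clear panel with a green frame, 164 x 78 x 5 mm, 0.08 kg; starts at 1.6 to 1.95. A light friction hinge holds it near upright; below about 1.0 it sinks shut by itself in about a second. To shut it push its back from behind towards the case (about 1 N).
- lid_hinge (a point): Hinge axis of the lid (parallel to the case's y): at x = 0.082, y = 0, z = 0.033 of the case's frame.
- lid_tip (a point): Middle of the lid's free edge, 164 mm from the hinge.
- pepper_mill: Bystander: dark brown wooden mill, diameter 58, 170 mm tall, standing on the worktop beside the block. Origin: centre of its underside.
- spice_1: Bystander: glass spice jar with dark cap, diameter 41, 105 mm tall, standing off the block's far left corner. Origin: centre of its underside.
- peg_a: Bystander: wooden clothes peg lying flat, 15 x 72 (y) x 12 mm high, too low to be in the way. Origin: centre of its underside. Mill and peg each stand about 6 cm out from the middle of one of the block's two short sides (its +y and -y edges); which stands where varies.
- mug_blue: Bystander: white patterned mug, 92 x 127 (with handle) x 95 mm tall, at the back. Origin: centre of its underside.
- salt_shaker: Bystander: salt shaker, diameter 44, 90 mm tall, at the back. Origin: centre of its underside.
- garlic: Bystander: garlic bulb, diameter 60, 59 mm tall, front right. Origin: centre of its underside.
- lemon: Bystander: yellow lemon, 71 x 53 x 51 mm, at the back. Origin: centre of its underside.

How it is judged:
By the outcome, as a careful person would: the job done as asked, in the order asked, and still so for the second after the job is handed in, with the robot touching nothing.
It also fails if it takes over 67 s, if anything falls off the work surface, if the arm or the gripper's body presses on something with over 40 N, if the wrist force passes 120 N, or if a joint passes its speed limit or range.

## Working session

There is one attempt and no reset: what is moved stays moved. The work goes in short steps, Python scripts to look and compute and a shell command to move; the robot and the scene stay as the last step left them, time stands still between calls to the robot, and variables do not carry over. Pictures are saved under pics/ and viewed, about 8 in all and at most 12, crops included, and the job is handed in when it is done.

```bash
mkdir -p pics; ls; cat > h.py <<'E'
import numpy as np, cv2
from bench import ctrl
from scipy.spatial.transform import Rotation as Ro
def shot(cam,name,crop=None,s=1):
    d=ctrl.get_image(cam); np.savez('pics/'+name+'.npz',**d)
    im=d['color'][:,:,::-1]
    if crop: u0,v0,u1,v1=crop; im=cv2.resize(im[v0:v1,u0:u1],None,fx=s,fy=s,interpolation=cv2.INTER_CUBIC)
    cv2.imwrite('pics/'+name+'.png',im); return d
def pz(d,u,v,z):  # pixel -> world on plane z
    K,R,t=d['K'],d['R'],d['t']; r=R.T@np.linalg.inv(K)@np.array([u,v,1.]); c=-R.T@t
    return c+r*(z-c[2])/r[2]
def px(d,X):
    p=d['K']@(d['R']@np.array(X)+d['t']); return p[:2]/p[2]
def cloud(d):
    v,u=np.mgrid[0:480,0:640]; z=d['range_z']; P=np.stack([u*z,v*z,z],-1)@np.linalg.inv(d['K']).T
    return (P-d['t'])@d['R']
E
python3 - <<'E'
from h import *
for c in('top','scene'):
    d=shot(c,c+'0'); print(c,np.round(-d['R'].T@d['t'],3),np.round(d['K'],0).tolist(),np.round(d['R'],2).tolist())
s=ctrl.get_state(); print({k:np.round(v,3) for k,v in s.items()}); print(Ro.from_rotvec(s['tool_rot']).as_matrix().round(3), ctrl.grip_depth)
E
```

```text
pics
top [ 0.407 -0.043  1.434] [[613.0, 0.0, 323.0], [0.0, 613.0, 243.0], [0.0, 0.0, 1.0]] [[-0.01, -1.0, -0.02], [-0.99, 0.01, -0.1], [0.1, 0.01, -0.99]]
scene [-0.023  0.826  0.718] [[538.0, 0.0, 319.0], [0.0, 538.0, 237.0], [0.0, 0.0, 1.0]] [[-0.83, -0.55, 0.01], [-0.3, 0.44, -0.85], [0.47, -0.71, -0.53]]
{'time': np.float64(0.1), 'joint_positions': array([ 1.165,  0.322, -0.07 ,  1.452,  0.023,  1.371, -0.057]), 'qd': array([ 0.001, -0.002, -0.002, -0.002, -0.001, -0.001, -0.001]), 'joint_torque': array([-0.0000e+00, -4.9257e+01, -4.0600e-01, -3.1340e+01, -6.4000e-02,
        3.9000e-02,  0.0000e+00]), 'position': array([ 0.265, -0.593,  0.198]), 'tool_rot': array([-3.071e+00, -6.540e-01,  1.000e-03]), 'ft_force': array([ 0.209, -0.39 ,  0.251]), 'torque': array([-0.034, -0.051, -0.024]), 'grip_width': np.float64(1.0)}
[[ 0.913  0.408 -0.001]
 [ 0.408 -0.913  0.002]
 [-0.    -0.002 -1.   ]] 0.0187
```

View pics/top0.png

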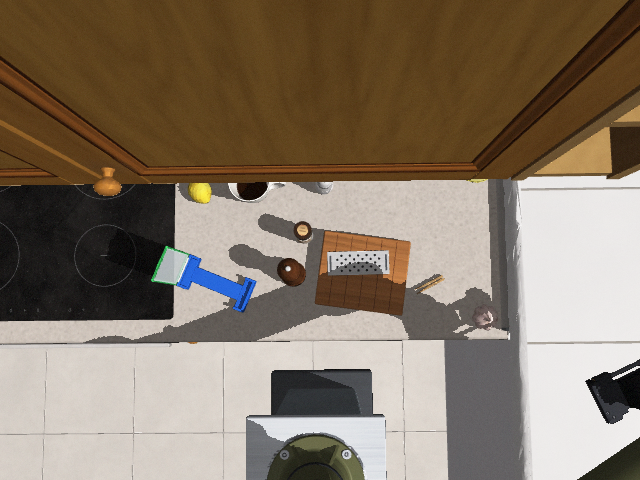

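View pics/scene0.png

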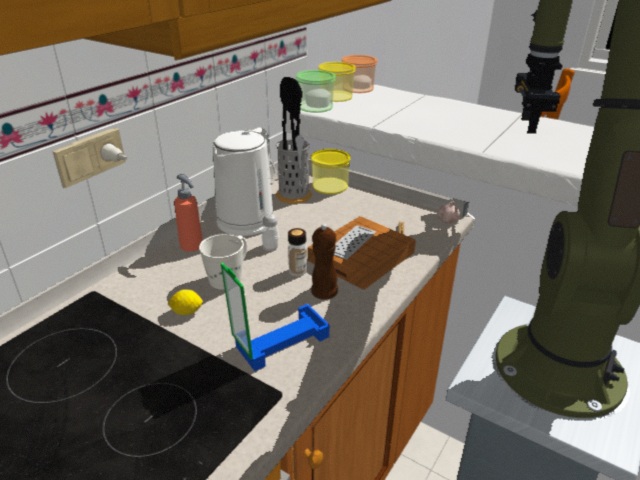

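Top view: the block is at about (316–410, 231–314), with the plate at (328–389, 250–275). The mill stands at the left (+y) side and the peg at the right (-y) side, so the plate should go out over the -y edge. The case is at (152–256, 247–311), hinge end to the left with its lid open. I'll enlarge these.

```bash
python3 - <<'E'
from h import *
im=cv2.imread('pics/top0.png')
a=cv2.resize(im[222:322,306:446],None,fx=5.6,fy=5.6,interpolation=cv2.INTER_CUBIC); cv2.imwrite('pics/cb.png',a)
a=cv2.resize(im[238:318,146:266],None,fx=6.5,fy=6.5,interpolation=cv2.INTER_CUBIC); cv2.imwrite('pics/cc.png',a)
E
```

```text
(no output)
```

View pics/cb.png

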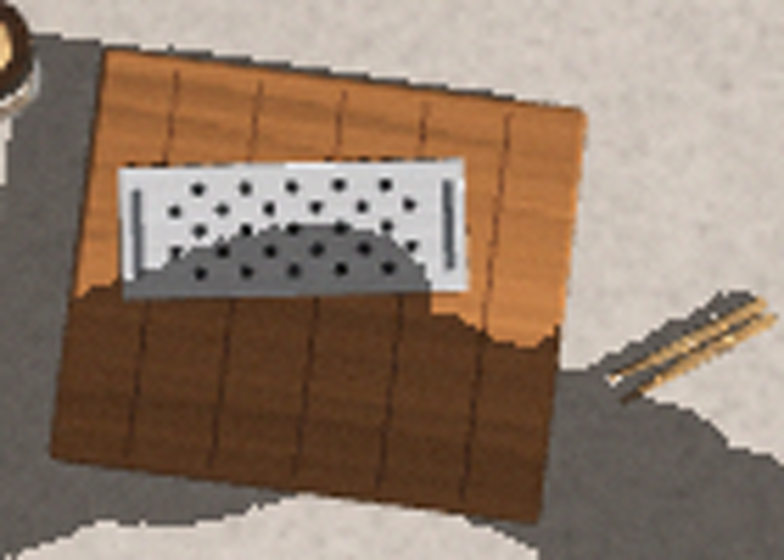

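View pics/cc.png

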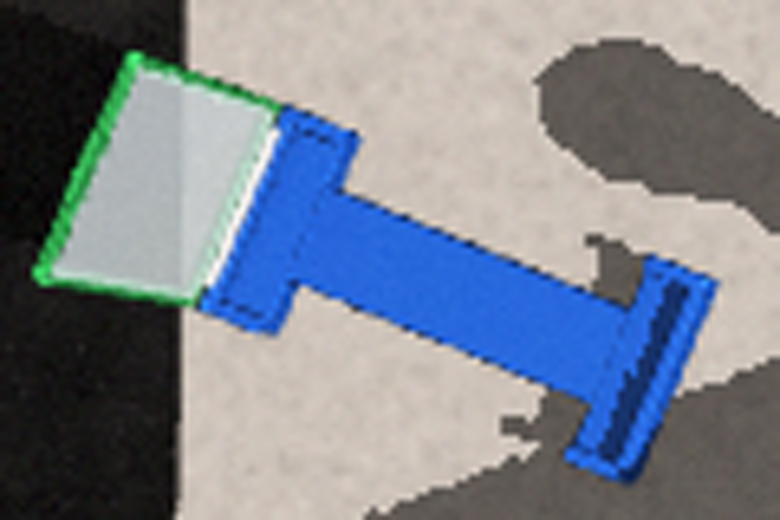

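Crop pixels read off the pictures:
- **Block corners:** (105,48), (585,110), (540,522), (52,460).
- **Plate corners:** (118,168), (463,158), (468,290), (126,299).
- **Case rim outer corners:** hinge end (283,106) and (203,300); far end (717,280) and (632,475).
- **Lid tip:** (135,57) to (40,278).

```bash
cat > m.py <<'E'
from h import *
d=dict(np.load('pics/top0.npz'))
C=cloud(d)
def W(pts,o,s,z): return np.array([pz(d,o[0]+(p[0]+.5)/s-.5,o[1]+(p[1]+.5)/s-.5,z) for p in pts])
def rep(n,P): # P: corners
    (c,sz,a)=cv2.minAreaRect((P[:,:2]*1000).astype(np.float32)); print(n,'mean',P[:,:2].mean(0).round(4),'box',np.round(c,1),np.round(sz,1),round(a,1))
b=W([(105,48),(585,110),(540,522),(52,460)],(306,222),5.6,.04); rep('block',b); print(b.round(3).tolist())
p=W([(118,168),(463,158),(468,290),(126,299)],(306,222),5.6,.043); rep('plate',p); print(p.round(3).tolist())
k=W([(283,106),(717,280),(632,475),(203,300)],(146,238),6.5,.032); rep('case',k);print(k.round(3).tolist())
# depth check
for u,v in((358,256),(380,300),(215,278)): print('depthpt',C[v,u].round(4))
pg=W([(612,380),(765,300),(775,318),(628,400)],(306,222),5.6,.012); rep('peg',pg)
m=(C[...,2]>.1)&(C[...,2]<.2)&(C[...,0]>.3)&(C[...,0]<.62)&(abs(C[...,1])<.3)
print('tall pts',C[m][:,:2].min(0),C[m][:,:2].max(0))
lid=(C[...,2]>.06)&(C[...,2]<.25)&(C[...,0]>.3)&(C[...,0]<.6)&(C[...,1]>.2)&(C[...,1]<.5)
L=C[lid]; i=L[:,2].argsort(); print('lid top',L[i[-40:]].mean(0).round(3), len(L), L.min(0).round(3),L.max(0).round(3))
E
python3 m.py
```

```text
block mean [ 0.4778 -0.1137] box [ 478.  -113.8] [198.  168.9] 82.2
[[0.575, -0.027, 0.04], [0.547, -0.223, 0.04], [0.381, -0.201, 0.04], [0.408, -0.004, 0.04]]
plate mean [ 0.5001 -0.1031] box [ 500.  -102.7] [ 53.6 140.1] 1.0
[[0.526, -0.032, 0.043], [0.528, -0.172, 0.043], [0.474, -0.173, 0.043], [0.472, -0.035, 0.043]]
case mean [0.459  0.2217] box [458.8 221.5] [166.4  74.1] 67.7
[[0.525, 0.284, 0.032], [0.462, 0.13, 0.032], [0.394, 0.16, 0.032], [0.456, 0.312, 0.032]]
depthpt [ 0.5146 -0.1032  0.0446]
depthpt [ 0.4147 -0.1518  0.0376]
depthpt [0.469  0.2262 0.0217]
peg mean [ 0.4505 -0.269 ] box [ 449.9 -268.8] [10.3 71.6] 26.8
tall pts [0.45651869 0.00099765] [0.58834378 0.29988546]
lid top [0.494 0.306 0.202] 811 [0.455 0.285 0.06 ] [0.528 0.323 0.209]
```

```bash
cat > go.py <<'E'
# go.py x y z jaw_deg n : suggested n equal steps from here (tool mm, twist rad)
from h import *; import sys
x,y,z,a,n=map(float,sys.argv[1:6]); n=int(n)
s=ctrl.get_state(); R=Ro.from_rotvec(s['tool_rot']).as_matrix(); p=np.array(s['position'])
ya=np.degrees(np.arctan2(R[1,1],R[0,1])); dt=-((a-ya+90)%180-90)
step=(np.array([x,y,z])-p)/n*1000
print('t',round(s['time'],2),'pos',p.round(4),'jaw',ya.round(1),'j7',s['joint_positions'][6].round(2),'F',np.round(s['ft_force'],1),'w',round(s['grip_width'],3),'tilt',R[:2,2].round(3))
for i in range(n):
    Ri=R@Ro.from_rotvec([0,0,np.radians(dt)*i/n]).as_matrix(); print((Ri.T@step).round(0).tolist(),round(np.radians(dt)/n,3))
E
python3 go.py .5 -.103 .12 0 10
python3 - <<'E'
exec(open('m.py').read())
for n,(u,v),z in(('mill',(291,270),.165),('spice',(303,232),.105)): print(n,pz(d,u,v,z).round(3))
E
```

```text
t 0.1 pos [ 0.2647 -0.5931  0.1978] jaw -65.9 j7 -0.06 F [ 0.2 -0.4  0.3] w 1.0 tilt [-0.001  0.002]
[41.0, -35.0, 8.0] -0.115
[45.0, -30.0, 8.0] -0.115
[48.0, -25.0, 8.0] -0.115
[51.0, -19.0, 8.0] -0.115
[53.0, -13.0, 8.0] -0.115
[54.0, -7.0, 8.0] -0.115
[54.0, -1.0, 8.0] -0.115
[54.0, 6.0, 8.0] -0.115
[53.0, 12.0, 8.0] -0.115
[51.0, 18.0, 8.0] -0.115
block mean [ 0.4778 -0.1137] box [ 478.  -113.8] [198.  168.9] 82.2
[[0.575, -0.027, 0.04], [0.547, -0.223, 0.04], [0.381, -0.201, 0.04], [0.408, -0.004, 0.04]]
plate mean [ 0.5001 -0.1031] box [ 500.  -102.7] [ 53.6 140.1] 1.0
[[0.526, -0.032, 0.043], [0.528, -0.172, 0.043], [0.474, -0.173, 0.043], [0.472, -0.035, 0.043]]
case mean [0.459  0.2217] box [458.8 221.5] [166.4  74.1] 67.7
[[0.525, 0.284, 0.032], [0.462, 0.13, 0.032], [0.394, 0.16, 0.032], [0.456, 0.312, 0.032]]
depthpt [ 0.5146 -0.1032  0.0446]
depthpt [ 0.4147 -0.1518  0.0376]
depthpt [0.469  0.2262 0.0217]
peg mean [ 0.4505 -0.269 ] box [ 449.9 -268.8] [10.3 71.6] 26.8
tall pts [0.45651869 0.00099765] [0.58834378 0.29988546]
lid top [0.494 0.306 0.202] 811 [0.455 0.285 0.06 ] [0.528 0.323 0.209]
mill [0.478 0.041 0.165]
spice [0.564 0.019 0.105]
```

```bash
python3 -m inch '[[-1,41,-35,0,-0.115],[-1,45,-30,0,-0.115],[-1,48,-25,0,-0.115],[-1,51,-19,0,-0.115],[-1,53,-13,0,-0.115]]' 40; python3 go.py .5 -.103 .10 0 6
```

```text
time: 0.72
position: [0.3793, -0.3444, 0.1942]
tool_rot: [-2.749, -1.508, 0.004]
ft_force: [1.3, -0.6, 0.2]
grip_width: 0.519
t 0.72 pos [ 0.3793 -0.3444  0.1942] jaw -32.5 j7 0.11 F [ 1.3 -0.6  0.2] w 0.519 tilt [-0.005  0.004]
[45.0, -5.0, 16.0] -0.095
[45.0, -0.0, 16.0] -0.095
[45.0, 4.0, 16.0] -0.095
[44.0, 8.0, 16.0] -0.095
[43.0, 12.0, 16.0] -0.095
[42.0, 16.0, 16.0] -0.095
```

```bash
python3 -m inch '[[-1,45,-5,10,-0.095],[-1,45,0,15,-0.095],[-1,45,4,15,-0.095],[-1,44,8,15,-0.095],[-1,43,12,15,-0.095]]'; python3 go.py .5 -.103 .07 0 2
```

```text
time: 1.35
position: [0.4806, -0.1345, 0.1228]
tool_rot: [-2.301, -2.134, 0.002]
ft_force: [0.6, -0.4, -0.8]
grip_width: 0.017
t 1.35 pos [ 0.4806 -0.1345  0.1228] jaw -4.3 j7 0.11 F [ 0.6 -0.4 -0.8] w 0.017 tilt [-0.003  0.001]
[16.0, 9.0, 26.0] -0.037
[16.0, 9.0, 26.0] -0.037
```

```bash
python3 -m inch '[[-1,0,0,0,0]]'; python3 go.py .5 -.103 .05 0 3
```

```text
time: 1.48
position: [0.4807, -0.1299, 0.1214]
tool_rot: [-2.29, -2.141, 0.002]
ft_force: [0.7, -0.2, -0.0]
grip_width: 0.006
t 1.48 pos [ 0.4807 -0.1299  0.1214] jaw -3.9 j7 0.11 F [ 0.7 -0.2 -0. ] w 0.006 tilt [-0.005  0.004]
[9.0, 6.0, 24.0] -0.022
[9.0, 6.0, 24.0] -0.022
[9.0, 6.0, 24.0] -0.022
```

```bash
python3 -m inch '[[-1,9,6,25,-0.022],[-1,9,6,20,-0.022],[-1,9,6,12,-0.022],[-1,0,0,5,0]]'; python3 go.py .5 -.103 .043 0 2
```

```text
time: 1.98
position: [0.4998, -0.1058, 0.0581]
tool_rot: [-2.222, -2.214, 0.004]
ft_force: [-0.6, 0.1, 0.8]
grip_width: 0.004
t 1.98 pos [ 0.4998 -0.1058  0.0581] jaw -0.2 j7 0.06 F [-0.6  0.1  0.8] w 0.004 tilt [-0.005  0.002]
[1.0, 0.0, 8.0] -0.002
[1.0, 0.0, 8.0] -0.002
```

```bash
python3 -m inch '[[-1,0,0,8,0],[-1,0,0,6,0],[-1,0,0,3,0]]'; python3 -m inch '[[-1,0,0,3,0]]'
```

```text
time: 2.35
position: [0.4997, -0.1078, 0.0408]
tool_rot: [-2.226, -2.212, 0.005]
ft_force: [-0.6, 0.3, -0.6]
grip_width: 0.007
time: 2.48
position: [0.4998, -0.1081, 0.0379]
tool_rot: [-2.227, -2.212, 0.005]
ft_force: [0.3, 0.3, -0.5]
grip_width: 0.002
```

```bash
python3 -m inch '[[-1,0,0,2,0]]';python3 -m inch '[[-1,0,0,2,0]]'; python3 -c "
from h import *
shot('scene','s1',(300,200,440,300),5.6)"
```

```text
time: 2.6
position: [0.4999, -0.1082, 0.0359]
tool_rot: [-2.227, -2.212, 0.005]
ft_force: [0.8, -0.1, 0.2]
grip_width: 0.01
time: 2.72
position: [0.5, -0.1082, 0.0339]
tool_rot: [-2.227, -2.212, 0.004]
ft_force: [-0.3, 0.3, -0.7]
grip_width: 0.002
```

View pics/s1.png

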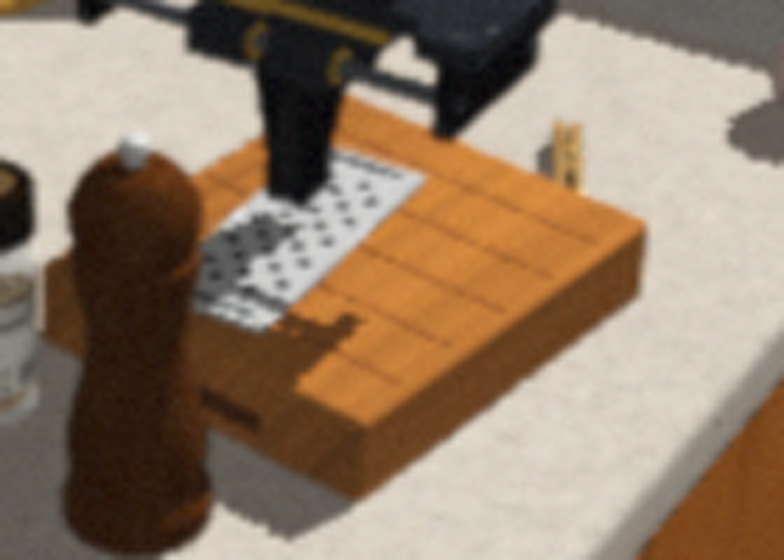

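The fingertips are just above the plate's middle, at crop (300,198), with no contact force yet. I'll keep lowering in small steps.

```bash
python3 -c "
from h import *
d=dict(np.load('pics/s1.npz'))
for z in (.034,.043,.05): print(z,(px(d,[.5,-.108,z])-[300,200])*5.6)"
python3 -m inch '[[-1,0,0,2,0]]';python3 -m inch '[[-1,0,0,2,0]]'
```

```text
0.034 [289.39423273 240.06774948]
0.043 [290.19910619 222.00601241]
0.05 [290.82934205 207.8632249 ]
time: 2.9
position: [0.4999, -0.1082, 0.0317]
tool_rot: [-2.227, -2.212, 0.004]
ft_force: [-0.2, -0.7, -0.5]
grip_width: 0.006
time: 3.02
position: [0.5, -0.1082, 0.0296]
tool_rot: [-2.227, -2.213, 0.004]
ft_force: [1.7, -0.4, -0.3]
grip_width: 0.007
```

```bash
python3 -m inch '[[-1,0,0,2,0]]';python3 -m inch '[[-1,0,0,2,0]]'; python3 -c "
from h import *
d=shot('scene','s2',(300,200,440,300),5.6)
C=cloud(d); m=(abs(C[...,0]-.5)<.03)&(abs(C[...,1]+.108)<.03)&(C[...,2]>.03)
v,u=np.where(m); z=C[m][:,2]; dark=d['color'][m].sum(1)<120
print(np.histogram(z[dark],bins=np.arange(.036,.1,.004)))"
```

```text
time: 3.15
position: [0.5, -0.1082, 0.0275]
tool_rot: [-2.227, -2.212, 0.004]
ft_force: [-0.3, -0.5, -0.3]
grip_width: 0.005
time: 3.28
position: [0.5, -0.1082, 0.0253]
tool_rot: [-2.227, -2.212, 0.004]
ft_force: [0.8, -0.2, 0.2]
grip_width: 0.002
(array([ 0,  0,  0,  5,  8, 14, 15, 13, 16,  9, 18, 17, 19, 15, 20]), array([0.036, 0.04 , 0.044, 0.048, 0.052, 0.056, 0.06 , 0.064, 0.068,
       0.072, 0.076, 0.08 , 0.084, 0.088, 0.092, 0.096]))
```

View pics/s2.png

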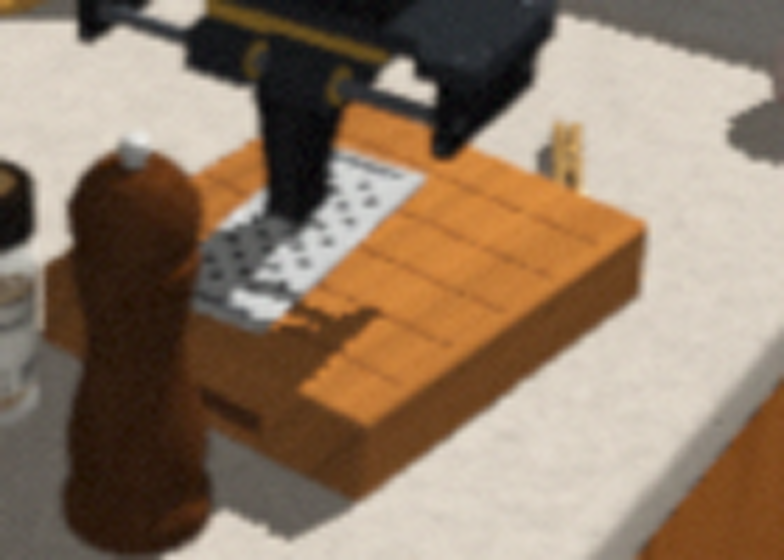

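Image and depth put the tips about 20 mm above the reported TCP height, and the shadow meets the tip at crop (290,215), so contact is near. Contact will settle the offset.

```bash
python3 -m inch '[[-1,0,0,1,0]]';python3 -m inch '[[-1,0,0,1.5,0]]';python3 -m inch '[[-1,0,0,1.5,0]]'
```

```text
time: 3.45
position: [0.4998, -0.1081, 0.024]
tool_rot: [-2.227, -2.212, 0.005]
ft_force: [0.3, -0.1, -0.3]
grip_width: 0.006
time: 3.58
position: [0.4998, -0.1081, 0.0224]
tool_rot: [-2.227, -2.212, 0.005]
ft_force: [0.2, -0.6, 0.5]
grip_width: 0.002
time: 3.7
position: [0.4998, -0.1081, 0.0209]
tool_rot: [-2.227, -2.212, 0.004]
ft_force: [0.3, -0.5, -0.3]
grip_width: 0.005
```

```bash
python3 -m inch '[[-1,0,0,1.5,0]]';python3 -m inch '[[-1,0,0,1.5,0]]'
```

```text
time: 3.82
position: [0.4999, -0.1081, 0.0196]
tool_rot: [-2.227, -2.212, 0.005]
ft_force: [-3.0, 0.5, 11.1]
grip_width: 0.008
time: 3.95
position: [0.5005, -0.1082, 0.0196]
tool_rot: [-2.228, -2.213, 0.005]
ft_force: [-4.1, 0.9, 16.7]
grip_width: 0.009
```

Contact is at reported z = 0.0197, while the plate top is physically at 0.043. So the reported z sits about 23 mm below the real tips. Now I'll slide towards -y with light pressure.

```bash
python3 -m inch '[[-1,-4,0,0.6,0],[-1,-8,0,0.8,0]]';python3 -m inch '[[-1,-10,0,0.8,0],[-1,-10,0,0.8,0]]'; python3 -c "
from h import *
d=shot('top','t1',(306,222,446,322),5.6)"
```

```text
time: 4.2
position: [0.5021, -0.1194, 0.0197]
tool_rot: [2.227, 2.216, -0.001]
ft_force: [-0.8, 2.6, 5.8]
grip_width: 0.009
time: 4.45
position: [0.5042, -0.1396, 0.0196]
tool_rot: [2.224, 2.215, 0.003]
ft_force: [0.3, 0.8, 6.2]
grip_width: 0.006
```

View pics/t1.png

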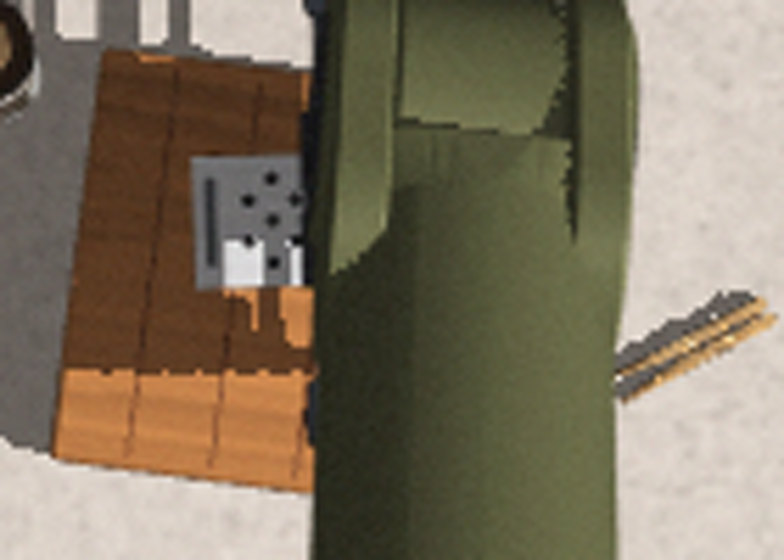

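The plate follows the tips: its end has gone from crop x≈122 to 194, about 29 mm. About 64 mm remain.

```bash
python3 -m inch '[[-1,-10,-1,0.8,0],[-1,-10,-1,0.8,0],[-1,-10,-1,0.8,0]]';python3 -m inch '[[-1,-10,-1,0.8,0],[-1,-10,-1,0.8,0]]'
```

```text
time: 4.88
position: [0.5044, -0.1718, 0.0197]
tool_rot: [2.222, 2.211, 0.009]
ft_force: [0.3, 1.5, 5.6]
grip_width: 0.006
time: 5.12
position: [0.5044, -0.1926, 0.0196]
tool_rot: [2.22, 2.209, 0.013]
ft_force: [0.0, 2.1, 5.8]
grip_width: 0.008
```

```bash
python3 -m inch '[[-1,-9,-1,0.8,0],[-1,-1,0,0,0],[-1,0,0,-3,0],[-1,0,0,-20,0],[-1,0,0,-40,0]]';python3 -m inch '[[0.7,0,-40,-30,0],[0.7,-20,-60,0,0],[0.7,-40,-40,0,0],[0.7,-40,-10,0,0],[0.7,-40,0,0,0]]'; python3 -c "
from h import *
d=shot('top','t2',(306,222,446,322),5.6)"
```

```text
time: 5.75
position: [0.4993, -0.203, 0.0796]
tool_rot: [2.226, 2.213, 0.01]
ft_force: [-0.4, -0.5, 0.2]
grip_width: 0.004
time: 6.38
position: [0.3467, -0.3428, 0.1119]
tool_rot: [2.213, 2.217, 0.01]
ft_force: [1.2, 0.7, 0.4]
grip_width: 0.483
```

View pics/t2.png

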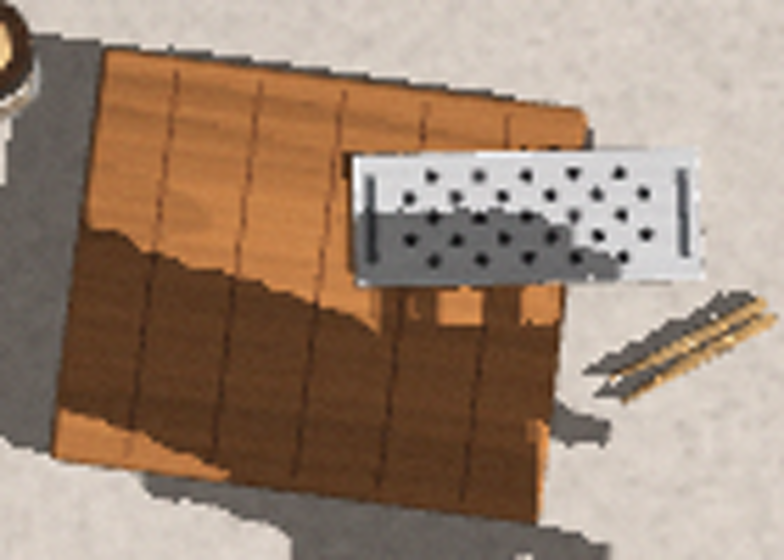

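The plate now lies flat at crop corners (354,155), (697,148), (703,280), (358,287), overhanging the right (-y) edge. The peg is clear below it.

```bash
python3 - <<'E'
import io,contextlib
with contextlib.redirect_stdout(io.StringIO()): exec(open('m.py').read())
p=W([(354,155),(697,148),(703,280),(358,287)],(306,222),5.6,.043); rep('plate',p); print(p.round(4).tolist())
c=p.mean(0)[:2]; ax=(p[1]+p[2]-p[0]-p[3])[:2]; ax/=np.linalg.norm(ax)
n=(b[1]-b[2])[:2]; M=np.array([ax,-n]).T; s=np.linalg.solve(M,b[2][:2]-c)[0]; print('axis',ax,np.degrees(np.arctan2(ax[1],ax[0])),'edge at',s,'overhang',.07-s)
for g in(.033,.036,.04): print(g,(c+g*ax).round(4))
E
python3 go.py .5 -.25 .1119 0 4
```

```text
plate mean [ 0.5036 -0.198 ] box [ 503.6 -198.1] [ 53.6 139.5] 0.6
[[0.5298, -0.1281, 0.043], [0.5311, -0.2671, 0.043], [0.4775, -0.2681, 0.043], [0.4761, -0.1288, 0.043]]
axis [ 0.00970154 -0.99995294] -89.44413398900909 edge at 0.018746188928934822 overhang 0.051253811071065185
0.033 [ 0.5039 -0.231 ]
0.036 [ 0.504 -0.234]
0.04 [ 0.504 -0.238]
t 6.42 pos [ 0.3457 -0.349   0.112 ] jaw -0.2 j7 0.72 F [ 0.1 -5.6 -0.3] w 0.531 tilt [ 0.012 -0.005]
[25.0, 38.0, 0.0] -0.001
[25.0, 39.0, 0.0] -0.001
[25.0, 39.0, 0.0] -0.001
[25.0, 39.0, 0.0] -0.001
```

```bash
python3 go.py .504 -.238 .09 0 4; python3 -m inch '[[0.7,27,39,0,0],[0.7,27,39,0,0],[0.7,27,39,0,0],[0.7,27,39,0,0]]'; python3 go.py .504 -.238 .05 0 2
```

```text
t 6.42 pos [ 0.3457 -0.349   0.112 ] jaw -0.2 j7 0.72 F [ 0.1 -5.6 -0.3] w 0.531 tilt [ 0.012 -0.005]
[28.0, 39.0, 6.0] -0.001
[28.0, 39.0, 6.0] -0.001
[28.0, 39.0, 6.0] -0.001
[28.0, 39.0, 6.0] -0.001
time: 6.92
position: [0.5017, -0.2444, 0.1115]
tool_rot: [2.233, 2.196, 0.003]
ft_force: [0.3, -1.1, 0.7]
grip_width: 0.845
t 6.92 pos [ 0.5017 -0.2444  0.1115] jaw -1.0 j7 0.31 F [ 0.3 -1.1  0.7] w 0.845 tilt [ 0.008 -0.006]
[3.0, 1.0, 31.0] -0.008
[3.0, 1.0, 31.0] -0.008
```

```bash
python3 -m inch '[[0.7,3,1,25,-0.008],[0.7,2,1,20,-0.008],[0.7,0,0,20,0],[0.7,0,0,10,0]]'; python3 go.py .504 -.238 .005 0 2;  python3 -c "
from h import *
d=shot('scene','s3',(320,160,460,265),5.6)
C=cloud(d); dark=(d['color'].max(2)<45)&(C[...,2]>.03)&(C[...,2]<.10)&(abs(C[...,1]+.24)<.03)&(abs(C[...,0]-.504)<.08)
P=C[dark]; print(len(P))
for lo,hi in((.42,.504),(.504,.59)):
    Q=P[(P[:,0]>lo)&(P[:,0]<hi)]; print(len(Q), np.percentile(Q,[1,10,50,90,99],axis=0).round(4).tolist()) if len(Q) else 0"
```

```text
time: 7.42
position: [0.5087, -0.2329, 0.0343]
tool_rot: [2.203, 2.226, 0.008]
ft_force: [0.5, 0.0, 0.3]
grip_width: 0.85
t 7.42 pos [ 0.5087 -0.2329  0.0343] jaw 0.6 j7 0.27 F [0.5 0.  0.3] w 0.85 tilt [ 0.01  -0.003]
[-2.0, -3.0, 15.0] 0.005
[-2.0, -2.0, 15.0] 0.005
124
60 [[0.4563, -0.2363, 0.0629], [0.4586, -0.2319, 0.0677], [0.4616, -0.2264, 0.082], [0.4675, -0.2228, 0.0956], [0.469, -0.2203, 0.0992]]
64 [[0.542, -0.2374, 0.0637], [0.5432, -0.234, 0.0688], [0.5455, -0.2267, 0.0831], [0.5508, -0.2221, 0.0972], [0.5538, -0.2202, 0.0996]]
```

View pics/s3.png

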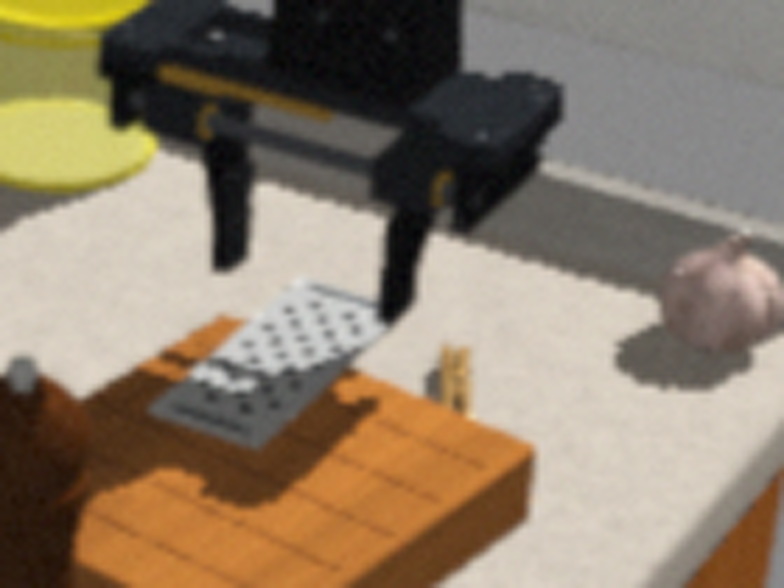

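Both fingers straddle the plate end, with tips at crop (225,265) and (395,318). The depth data agrees with the reported x and y, and again puts the tips about 24 mm above the reported z. Next: descend, then pinch.

```bash
python3 -m inch '[[0.7,-3,-3,12,0],[0.7,-2,-2,10,0],[0.7,-1,-1,8,0],[0.7,0,0,4,0]]'; python3 go.py .504 -.238 -.001 0 1
```

```text
time: 7.98
position: [0.5027, -0.2403, -0.0015]
tool_rot: [2.203, 2.224, 0.008]
ft_force: [0.4, -0.8, -0.4]
grip_width: 0.848
t 7.97 pos [ 0.5027 -0.2403 -0.0015] jaw 0.5 j7 0.27 F [ 0.4 -0.8 -0.4] w 0.848 tilt [ 0.011 -0.004]
[2.0, 1.0, -0.0] 0.01
```

```bash
python3 -m inch '[[0.35,1,0,0,0],[0,0,0,0,0],[-1,0,0,0,0],[-1,0,0,0,0]]' 40;python3 -m inch '[[-1,0,0,0,0],[-1,0,0,0,0]]' 40; python3 -c "
from h import *
d=shot('scene','s4',(320,160,460,265),5.6)"
```

```text
time: 8.48
position: [0.5033, -0.2392, -0.001]
tool_rot: [2.202, 2.224, 0.008]
ft_force: [-0.2, 0.2, -1.8]
grip_width: 0.603
time: 8.72
position: [0.5033, -0.2392, -0.0009]
tool_rot: [2.202, 2.224, 0.008]
ft_force: [-0.1, -0.1, -0.7]
grip_width: 0.604
```

View pics/s4.png

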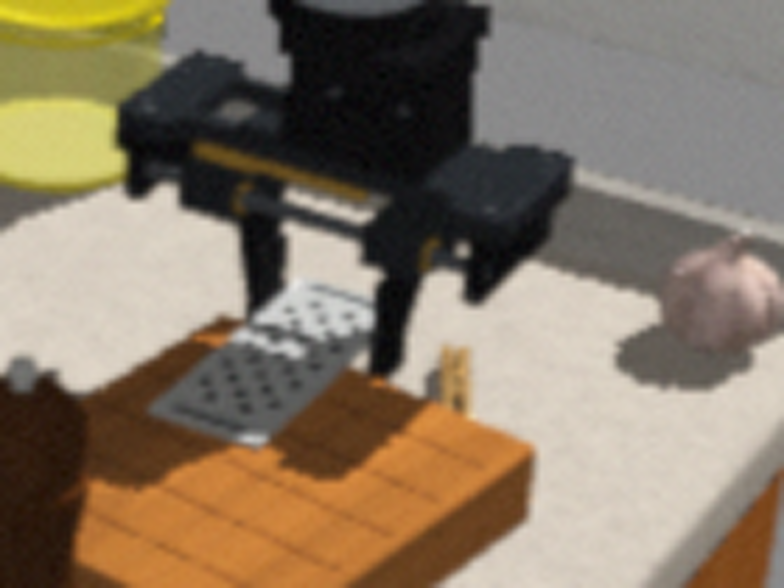

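The pads hold the plate's two long sides (crop (262,300) and (385,350)) at width 0.604, about 52.5 mm. Lifting gently.

```bash
python3 -m inch '[[-1,0,0,-3,0],[-1,0,0,-5,0],[-1,0,0,-8,0],[-1,0,0,-15,0]]';python3 -m inch '[[-1,0,0,-25,0],[-1,0,0,-30,0],[-1,0,0,-30,0]]'; python3 - <<'E'
from h import *
d=ctrl.get_image('scene'); C=cloud(d); s=ctrl.get_state(); print(s['position'],s['ft_force'],s['grip_width'])
c=d['color'].astype(int); grey=(c.max(2)-c.min(2)<14)&(c.max(2)>60)
m=grey&(abs(C[...,0]-.504)<.035)&(C[...,1]<-.11)&(C[...,1]>-.29)&(C[...,2]>.06)&(C[...,2]<.2)
P=C[m]; print(len(P),P.min(0).round(3),P.max(0).round(3))
A=np.c_[P,np.ones(len(P))]; k=np.linalg.lstsq(A[:,[0,1,3]],P[:,2],rcond=None)[0]; print('plane slopes',k[:2].round(3),'z at grasp',(k@[s['position'][0],s['position'][1],1]).round(4))
for y in np.arange(-.27,-.12,.02):
    q=P[abs(P[:,1]-y)<.01]; print(round(y,3),len(q),np.median(q[:,2]).round(4) if len(q) else '')
E
```

```text
time: 9.28
position: [0.502, -0.2386, 0.0309]
tool_rot: [2.204, 2.226, 0.007]
ft_force: [0.1, -0.4, -0.7]
grip_width: 0.605
time: 9.65
position: [0.5007, -0.2379, 0.1202]
tool_rot: [2.203, 2.227, 0.007]
ft_force: [0.2, -1.0, -1.4]
grip_width: 0.607
[ 0.50344395 -0.23897469  0.12485882] [ 3.0967176  -1.31346438  2.48526118] 0.6018333621689144
645 [ 0.469 -0.266  0.155] [ 0.534 -0.126  0.198]
plane slopes [ 0.028 -0.027] z at grasp 0.1655
-0.27 17 0.1646
-0.25 80 0.165
-0.23 88 0.1644
-0.21 93 0.164
-0.19 93 0.1638
-0.17 87 0.1635
-0.15 104 0.1633
-0.13 83 0.1628
```

```bash
python3 - <<'E'
from h import *
d=dict(np.load('pics/top0.npz')); c=d['color'].astype(int)
m=((c[...,2]>c[...,0]+60)&(c[...,2]>90)).astype(np.uint8); m[:, :150]=0;m[:,270:]=0;m[:235]=0;m[320:]=0
v,u=np.where(m); P=np.array([pz(d,a,b,.032)[:2] for a,b in zip(u,v)]); print(len(P)); print(cv2.minAreaRect((P*1000).astype(np.float32)))
# rib centreline
ax=np.array([np.cos(np.radians(67.8)),np.sin(np.radians(67.8))]); n=np.array([-ax[1],ax[0]])
P2=np.array([pz(d,a,b,.022)[:2] for a,b in zip(u,v)])-[.459,.2217]; s=P2@ax; w=P2@n
for a in np.arange(-.045,.05,.015):
    q=w[abs(s-a)<.006]; print(round(a,3),q.min().round(4),q.max().round(4),((q.min()+q.max())/2).round(4))
E
python3 go.py .46 -.1 .215 0 5
```

```text
1551
((456.9761047363281, 221.6468505859375), (167.03250122070312, 77.99517822265625), 67.40275573730469)
-0.045 -0.0157 0.02 0.0022
-0.03 -0.0161 0.02 0.002
-0.015 -0.0161 0.0196 0.0018
0.0 -0.0161 0.0196 0.0018
0.015 -0.0165 0.0196 0.0016
0.03 -0.0165 0.0192 0.0014
0.045 -0.0165 0.0193 0.0014
t 9.7 pos [ 0.5034 -0.239   0.1249] jaw 0.6 j7 0.33 F [ 3.1 -1.3  2.5] w 0.602 tilt [ 0.016 -0.007]
[28.0, -8.0, -18.0] 0.002
[28.0, -8.0, -18.0] 0.002
[28.0, -8.0, -18.0] 0.002
[28.0, -8.0, -18.0] 0.002
[28.0, -8.0, -18.0] 0.002
```

Refined case pose: centre (0.4575, 0.2225), axis 67.4°. The tool target is therefore (0.442, 0.185) with a jaw angle of -22.6°. Carrying the plate over at about 0.21 m.

```bash
python3 -m inch '[[-1,5,-5,-35,0],[-1,15,-8,-35,0],[-1,28,-8,-25,0],[-1,30,-8,-15,0],[-1,32,-8,-5,0]]';python3 go.py .442 .180 .225 -22.6 8
```

```text
time: 10.32
position: [0.4634, -0.1278, 0.2472]
tool_rot: [2.197, 2.212, 0.013]
ft_force: [-0.6, 0.1, -1.0]
grip_width: 0.6
t 10.32 pos [ 0.4634 -0.1278  0.2472] jaw 0.4 j7 0.26 F [-0.6  0.1 -1. ] w 0.6 tilt [ 0.023 -0.011]
[39.0, -2.0, 2.0] 0.05
[38.0, -4.0, 2.0] 0.05
[38.0, -6.0, 2.0] 0.05
[38.0, -8.0, 2.0] 0.05
[37.0, -10.0, 2.0] 0.05
[37.0, -12.0, 2.0] 0.05
[36.0, -14.0, 2.0] 0.05
[35.0, -16.0, 2.0] 0.05
```

```bash
python3 -m inch '[[-1,39,-2,0,0.05],[-1,38,-4,0,0.05],[-1,38,-6,0,0.05],[-1,38,-8,0,0.05],[-1,37,-10,0,0.05]]';python3 go.py .442 .180 .225 -22.6 3
```

```text
time: 10.95
position: [0.4511, 0.0715, 0.2492]
tool_rot: [2.456, 1.906, 0.022]
ft_force: [0.9, 0.4, -2.5]
grip_width: 0.603
t 10.95 pos [0.4511 0.0715 0.2492] jaw -14.4 j7 -0.37 F [ 0.9  0.4 -2.5] w 0.603 tilt [ 0.031 -0.017]
[34.0, -12.0, 7.0] 0.048
[34.0, -14.0, 7.0] 0.048
[33.0, -15.0, 7.0] 0.048
```

```bash
python3 -m inch '[[-1,34,-12,5,0.048],[-1,33,-14,5,0.048],[-1,26,-13,5,0.048],[-1,0,0,0,0.02]]';python3 go.py .442 .183 .15 -22.6 3
```

```text
time: 11.45
position: [0.4395, 0.1798, 0.2347]
tool_rot: [2.598, 1.7, 0.032]
ft_force: [0.2, -0.5, -0.2]
grip_width: 0.604
t 11.45 pos [0.4395 0.1798 0.2347] jaw -23.6 j7 -0.79 F [ 0.2 -0.5 -0.2] w 0.604 tilt [ 0.037 -0.019]
[1.0, -1.0, 28.0] -0.006
[1.0, -1.0, 28.0] -0.006
[1.0, -1.0, 28.0] -0.006
```

```bash
python3 -m inch '[[-1,1,0,28,-0.006],[-1,0,-1,28,-0.006],[-1,0,0,28,0],[-1,0,0,28,0],[-1,0,0,20,0]]';python3 -m inch '[[-1,0,0,22,0],[-1,0,0,5,0]]';python3 go.py .442 .1847 .02 -22.6 2
python3 - <<'E'
from h import *
s=ctrl.get_state()
d=ctrl.get_image('scene'); C=cloud(d); c=d['color'].astype(int)
x0=np.array([.4575,.2225]); a=np.radians(67.4); ax=np.array([np.cos(a),np.sin(a)]); n=np.array([-ax[1],ax[0]])
S=(C[...,:2]-x0)@ax; Wd=(C[...,:2]-x0)@n
blue=(c[...,2]>c[...,0]+50)&(c[...,2]>80)&(C[...,2]>.015)&(C[...,2]<.045)
print('blue',blue.sum(),[np.percentile(q[blue],[1,99]).round(4) for q in (S,Wd,C[...,2])])
rim=blue&(C[...,2]>.029); print('rim W',[np.percentile(Wd[rim&(np.sign(S)==g)],[1,99]).round(4) for g in(-1,1)])
grey=(c.max(2)-c.min(2)<16)&(c.max(2)>50)
m=grey&(abs(S)<.1)&(abs(Wd)<.05)&(C[...,2]>.05)&(C[...,2]<.13)&(C[...,2]<s['position'][2]+.055)
P=C[m]; print('plate',len(P),[np.percentile(q[m],[1,50,99]).round(4) for q in(S,Wd,C[...,2])], s['position'])
np.savez('pics/p5.npz',**d)
E
```

```text
time: 12.08
position: [0.4481, 0.1733, 0.1034]
tool_rot: [2.583, 1.704, 0.038]
ft_force: [-1.2, -1.1, -1.4]
grip_width: 0.605
time: 12.32
position: [0.4495, 0.1697, 0.0753]
tool_rot: [2.585, 1.7, 0.035]
ft_force: [0.1, 0.7, -0.6]
grip_width: 0.6
t 12.32 pos [0.4495 0.1697 0.0753] jaw -23.3 j7 -0.98 F [ 0.1  0.7 -0.6] w 0.6 tilt [ 0.045 -0.028]
[6.0, -8.0, 27.0] -0.006
[6.0, -8.0, 27.0] -0.006
blue 1624 [array([-0.0803,  0.0817]), array([-0.0329,  0.042 ]), array([0.0153, 0.0338])]
rim W [array([-0.0348,  0.0424]), array([0.0301, 0.0433])]
plate 1506 [array([-0.0509,  0.0187,  0.0895]), array([-0.0382, -0.0078,  0.0269]), array([0.0607, 0.118 , 0.1273])] [0.44947447 0.16967797 0.07528076]
```

```bash
cat > fit.py <<'E'
# relative pose plate vs case from one camera picture: rectified masks in the case frame
from h import *; import sys
d=dict(np.load('pics/'+sys.argv[1]+'.npz')); zt=float(sys.argv[2]); C=cloud(d); c=d['color'].astype(int)
x0=np.array([.4575,.2225]); a=np.radians(67.4); ax=np.array([np.cos(a),np.sin(a)]); n=np.array([-ax[1],ax[0]])
S=(C[...,:2]-x0)@ax; Wd=(C[...,:2]-x0)@n
grey=(c.max(2)-c.min(2)<20)
m=(grey&(abs(C[...,2]-zt)<.006)&(abs(S)<.1)&(abs(Wd)<.06)).astype(np.uint8)
nl,lab,st,_=cv2.connectedComponentsWithStats(m); k=st[1:,4].argmax()+1; m=lab==k
Q=np.c_[S[m],Wd[m]]*1000; print('plate',len(Q),cv2.minAreaRect(Q.astype(np.float32)),np.percentile(Q,[1,99],axis=0).round(1).tolist())
P=C[m]; k=np.linalg.lstsq(np.c_[S[m],Wd[m],np.ones(len(P))],P[:,2],rcond=None)[0]; print('plane slope S,W, z at case centre',k.round(3), 'z50',np.median(P[:,2]).round(4))
blue=(c[...,2]>c[...,0]+50)&(c[...,2]>80)&(abs(C[...,2]-.032)<.003)
Q=np.c_[S[blue],Wd[blue]]*1000; print('rim',len(Q),cv2.minAreaRect(Q.astype(np.float32)),[np.percentile(Q[np.sign(Q[:,0])==g],[1,99],axis=0).round(1).tolist() for g in(-1,1)])
vis=np.where(m[...,None],[0,0,255],d['color'][:,:,::-1]); cv2.imwrite('pics/fit.png',vis)
E
python3 fit.py p5 .1185
```

```text
plate 1259 ((1.654144287109375, -10.84759521484375), (72.07573699951172, 115.84838104248047), 88.38912963867188) [[-50.9, -39.6], [58.9, 22.8]]
plane slope S,W, z at case centre [-0.017 -0.042  0.118] z50 0.1183
rim 189 ((-0.1314849853515625, 2.5288047790527344), (164.56040954589844, 81.44160461425781), 0.09710558503866196) [[[-81.7, -34.8], [-58.1, 42.4]], [[58.4, 30.1], [81.5, 43.3]]][ WARN:0@0.615] global loadsave.cpp:1063 imwrite_ Unsupported depth image for selected encoder is fallbacked to CV_8U.
```

```bash
python3 -m inch '[[-1,6,-7,5,-0.012],[-1,5,-6,15,0],[-1,1,-1.5,15,0],[-1,1,-1.5,12,0],[-1,0,0,3,0]]';python3 go.py .4418 .1847 -.01 -22.6 1
python3 -c "
from h import *
np.savez('pics/p6.npz',**ctrl.get_image('scene'))"; python3 fit.py p6 .065
```

```text
time: 13.0
position: [0.4451, 0.1881, 0.0257]
tool_rot: [2.571, 1.713, 0.043]
ft_force: [0.6, -0.9, -1.6]
grip_width: 0.602
t 13.0 pos [0.4451 0.1881 0.0257] jaw -22.6 j7 -1.11 F [ 0.6 -0.9 -1.6] w 0.602 tilt [ 0.052 -0.028]
[-4.0, -4.0, 36.0] -0.001
plate 1031 ((20.291240692138672, -0.36878204345703125), (110.51918029785156, 61.591060638427734), 3.588625431060791) [[-32.0, -26.4], [71.1, 27.7]]
plane slope S,W, z at case centre [-0.01  -0.034  0.069] z50 0.0688
rim 116 ((1.1844558715820312, 36.45307540893555), (167.72796630859375, 32.053504943847656), 7.02891731262207) [[[-81.0, 10.8], [-58.7, 42.6]], [[59.0, 31.1], [84.2, 42.1]]][ WARN:0@0.701] global loadsave.cpp:1063 imwrite_ Unsupported depth image for selected encoder is fallbacked to CV_8U.
```

```bash
python3 -m inch '[[-1,-1,-1,10,0],[-1,-1,-1,12,0],[-1,0,-1,10,0]]';python3 go.py .4418 .1847 -.017 -22.6 1
python3 -c "
from h import *
np.savez('pics/p7.npz',**ctrl.get_image('scene'))"; python3 fit.py p7 .037
```

```text
time: 13.42
position: [0.4446, 0.1861, -0.0074]
tool_rot: [2.571, 1.71, 0.046]
ft_force: [0.4, -1.2, -2.3]
grip_width: 0.605
t 13.43 pos [ 0.4446  0.1861 -0.0074] jaw -22.7 j7 -1.17 F [ 0.4 -1.2 -2.3] w 0.605 tilt [ 0.054 -0.028]
[-2.0, -3.0, 10.0] -0.002
plate 1116 ((14.795860290527344, -4.281040191650391), (75.06686401367188, 110.14653778076172), 83.79676055908203) [[-33.9, -27.9], [69.3, 31.1]]
plane slope S,W, z at case centre [-0.014 -0.043  0.036] z50 0.0359
rim 64 ((34.055908203125, 31.817543029785156), (102.74374389648438, 16.205114364624023), 4.701470375061035) [[[-16.9, 26.7], [-4.3, 28.4]], [[8.9, 24.6], [83.2, 41.8]]][ WARN:0@0.613] global loadsave.cpp:1063 imwrite_ Unsupported depth image for selected encoder is fallbacked to CV_8U.
```

```bash
python3 -m inch '[[-1,-1,-1.5,5,0],[-1,0,-0.5,3,0]]';python3 -m inch '[[-1,0,0,1.5,0]]';python3 -m inch '[[-1,0,0,1.5,0]]'
```

```text
time: 13.72
position: [0.4415, 0.1854, -0.0174]
tool_rot: [2.572, 1.711, 0.043]
ft_force: [-0.3, 0.4, -0.4]
grip_width: 0.607
time: 13.85
position: [0.4416, 0.1855, -0.0184]
tool_rot: [2.572, 1.711, 0.042]
ft_force: [-4.5, -2.6, 14.6]
grip_width: 0.601
time: 13.98
position: [0.4416, 0.1854, -0.0186]
tool_rot: [2.571, 1.71, 0.04]
ft_force: [-7.9, -3.4, 19.9]
grip_width: 0.601
```

Contact is at reported z = -0.0184, just where the floor was expected. Releasing.

```bash
python3 -m inch '[[-1,0,0,-0.5,0],[0.3,0,0,0,0],[0.5,0,0,0,0],[0.6,0,0,0,0]]';python3 -m inch '[[0.6,0,0,-10,0],[0.6,0,0,-30,0],[0.6,0,-2,-50,0],[0.6,0,-3,-60,0],[0.6,0,-3,-60,0]]'; python3 -c "
from h import *
d=shot('scene','p8',(200,250,345,375),4.6)"; python3 fit.py p8 .025
```

```text
time: 14.48
position: [0.443, 0.1861, -0.017]
tool_rot: [2.57, 1.709, 0.044]
ft_force: [0.2, 0.1, 0.7]
grip_width: 0.762
time: 15.1
position: [0.4209, 0.1951, 0.1953]
tool_rot: [2.573, 1.716, 0.032]
ft_force: [1.3, -1.2, 0.8]
grip_width: 0.801
plate 1348 ((1.171905517578125, 2.228761672973633), (56.80475997924805, 139.5083465576172), 89.04679107666016) [[-67.0, -24.2], [67.0, 29.0]]
plane slope S,W, z at case centre [0.002 0.003 0.025] z50 0.0251
rim 196 ((0.38573455810546875, 3.254436492919922), (81.11906433105469, 166.2529754638672), 89.49600982666016) [[[-82.3, -36.3], [-59.0, 42.4]], [[58.2, 29.7], [83.2, 42.7]]][ WARN:0@0.469] global loadsave.cpp:1063 imwrite_ Unsupported depth image for selected encoder is fallbacked to CV_8U.
```

View pics/p8.png

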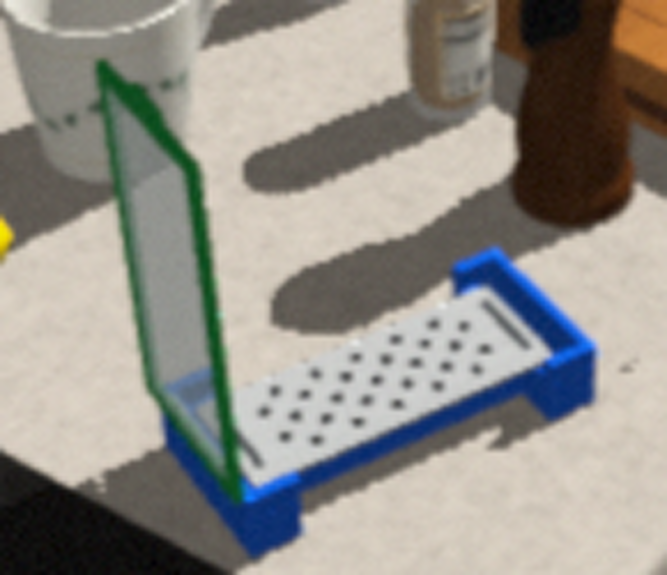

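The plate lies flat in the pocket: z ≈ 0.025, within about 1 mm of the centre, under 1° of skew. The lid stands upright behind it at crop (100–240, 65–495). Now I'll go over the lid to get behind it, fingers shut.

```bash
python3 go.py .521 .375 .235 -22.6 6;  python3 -m inch '[[-1,0,0,-40,0],[-1,30,5,-10,0],[-1,35,5,0,0]]'; python3 go.py .523 .378 .235 -22.6 5; python3 - <<'E'
from h import *
d=dict(np.load('pics/p8.npz')); C=cloud(d); c=d['color'].astype(int)
x0=np.array([.4575,.2225]); a=np.radians(67.4); ax=np.array([np.cos(a),np.sin(a)])
S=(C[...,:2]-x0)@ax
g=(c[...,1]>c[...,0]+30)&(c[...,1]>c[...,2]+15)&(C[...,2]>.04)&(C[...,2]<.25)&(abs(S-.09)<.08)
k=np.polyfit(C[...,2][g],S[g],1); print('lid S at z .033,.15,.197',np.polyval(k,[.033,.15,.197]).round(4),'angle',np.pi/2+np.arctan(k[0]),'zmax',C[...,2][g].max())
E
```

```text
t 15.15 pos [0.4244 0.1983 0.2032] jaw -22.5 j7 -0.8 F [2.1 4.3 5.1] w 0.801 tilt [ 0.056 -0.027]
[33.0, 4.0, -5.0] 0.0
[33.0, 4.0, -5.0] 0.0
[33.0, 4.0, -5.0] 0.0
[33.0, 4.0, -5.0] 0.0
[33.0, 4.0, -5.0] 0.0
[33.0, 4.0, -5.0] 0.0
time: 15.52
position: [0.4574, 0.2555, 0.2603]
tool_rot: [2.559, 1.7, 0.059]
ft_force: [0.6, 0.4, -1.5]
grip_width: 0.545
t 15.53 pos [0.4574 0.2555 0.2603] jaw -22.8 j7 -1.06 F [ 0.6  0.4 -1.5] w 0.545 tilt [ 0.07  -0.036]
[28.0, 2.0, 5.0] -0.001
[28.0, 2.0, 5.0] -0.001
[28.0, 2.0, 5.0] -0.001
[28.0, 2.0, 5.0] -0.001
[28.0, 2.0, 5.0] -0.001
lid S at z .033,.15,.197 [0.0848 0.09   0.0921] angle 1.6148244495740878 zmax 0.2038543608665497
```

```bash
python3 -m inch '[[-1,32,2,0,0],[-1,32,2,0,0],[-1,32,2,0,0],[-1,32,2,0,0],[-1,0,0,0,0]]'; python3 go.py .521 .376 .125 -22.6 4
```

```text
time: 16.15
position: [0.5168, 0.376, 0.262]
tool_rot: [2.562, 1.703, 0.061]
ft_force: [-0.6, -0.1, -0.3]
grip_width: 0.024
t 16.15 pos [0.5168 0.376  0.262 ] jaw -22.8 j7 -1.4 F [-0.6 -0.1 -0.3] w 0.024 tilt [ 0.069 -0.032]
[1.0, -2.0, 34.0] -0.001
[1.0, -2.0, 34.0] -0.001
[1.0, -2.0, 34.0] -0.001
[1.0, -2.0, 34.0] -0.001
```

```bash
python3 -m inch '[[-1,2,-3,34,0],[-1,2,-3,34,0],[-1,1,-3,34,0],[-1,1,-3,25,0],[-1,0,0,0,0]]'; python3 go.py .457 .2225 .125 -22.6 8
```

```text
time: 16.77
position: [0.5168, 0.3781, 0.1347]
tool_rot: [2.562, 1.698, 0.063]
ft_force: [-0.6, -0.2, 0.9]
grip_width: 0.007
t 16.77 pos [0.5168 0.3781 0.1347] jaw -22.9 j7 -1.48 F [-0.6 -0.2  0.9] w 0.007 tilt [ 0.071 -0.033]
[-21.0, 1.0, 1.0] -0.001
[-21.0, 1.0, 1.0] -0.001
[-21.0, 1.0, 1.0] -0.001
[-21.0, 1.0, 1.0] -0.001
[-21.0, 1.0, 1.0] -0.001
[-21.0, 1.0, 1.0] -0.001
[-21.0, 1.0, 1.0] -0.001
[-21.0, 0.0, 1.0] -0.001
```

```bash
python3 -m inch '[[-1,-20,1,1,0],[-1,-20,1,1,0],[-1,-12,0,0,0],[-1,-12,0,0,0],[-1,-12,0,0,0]]'; python3 -m inch '[[-1,-12,0,0,0],[-1,-12,0,0,0],[-1,-12,0,0,0],[-1,-12,0,0,0],[-1,-12,0,0,0]]'; python3 go.py .457 .2225 .125 -22.6 2
```

```text
time: 17.4
position: [0.4909, 0.3055, 0.142]
tool_rot: [2.561, 1.694, 0.078]
ft_force: [0.3, 0.9, -0.7]
grip_width: 0.005
time: 18.02
position: [0.4694, 0.249, 0.1507]
tool_rot: [2.555, 1.688, 0.092]
ft_force: [-0.3, -1.0, 0.7]
grip_width: 0.002
t 18.02 pos [0.4694 0.249  0.1507] jaw -23.1 j7 -1.21 F [-0.3 -1.   0.7] w 0.002 tilt [ 0.093 -0.032]
[-15.0, -2.0, 13.0] -0.005
[-15.0, -2.0, 13.0] -0.005
```

```bash
python3 -m inch '[[-1,-15,0,5,0],[-1,-15,0,5,0],[-1,-15,0,5,0],[-1,-10,0,5,0]]'; python3 go.py .457 .2225 .125 -22.6 1; python3 - <<'E'
from h import *
d=ctrl.get_image('scene'); C=cloud(d); c=d['color'].astype(int)
x0=np.array([.4575,.2225]); a=np.radians(67.4); ax=np.array([np.cos(a),np.sin(a)])
S=(C[...,:2]-x0)@ax
g=(c[...,1]>c[...,0]+30)&(c[...,1]>c[...,2]+15)&(C[...,2]>.02)&(C[...,2]<.25)&(abs(S)<.2)
print(g.sum(),'green S,z',np.percentile(S[g],[1,50,99]).round(3),np.percentile(C[...,2][g],[1,50,99]).round(3))
E
```

```text
time: 18.52
position: [0.4511, 0.1971, 0.1355]
tool_rot: [2.547, 1.684, 0.1]
ft_force: [-0.5, -0.3, 0.1]
grip_width: 0.001
t 18.52 pos [0.4511 0.1971 0.1355] jaw -23.1 j7 -0.95 F [-0.5 -0.3  0.1] w 0.001 tilt [ 0.102 -0.036]
[26.0, -6.0, 10.0] -0.008
705 green S,z [-0.039  0.026  0.085] [0.037 0.091 0.152]
```

The lid has passed below 1.0 rad and is sinking by itself. I'll back away upwards and wait.

```bash
python3 -m inch '[[-1,0,0,-20,0],[-1,0,0,-30,0],[-1,-30,0,-20,0],[-1,-50,10,0,0],[-1,-55,10,0,0]]'; python3 -m inch '[[-1,-55,10,0,0],[-1,-50,0,0,0],[-1,-50,0,0,0],[-1,0,0,0,0],[-1,0,0,0,0]]';python3 -m inch '[[-1,0,0,0,0],[-1,0,0,0,0],[-1,0,0,0,0]]'; python3 - <<'E'
from h import *
d=shot('scene','end'); C=cloud(d); c=d['color'].astype(int)
x0=np.array([.4575,.2225]); a=np.radians(67.4); ax=np.array([np.cos(a),np.sin(a)])
S=(C[...,:2]-x0)@ax
g=(c[...,1]>c[...,0]+30)&(c[...,1]>c[...,2]+15)&(C[...,2]>.02)&(C[...,2]<.25)&(abs(S)<.2)
print(g.sum(),'green S,z',np.percentile(S[g],[1,50,99]).round(3),np.percentile(C[...,2][g],[1,50,99]).round(4))
E
```

```text
time: 19.2
position: [0.4131, 0.079, 0.216]
tool_rot: [2.53, 1.682, 0.108]
ft_force: [0.4, 0.4, 1.5]
grip_width: 0.005
time: 19.82
position: [0.4032, -0.0195, 0.2162]
tool_rot: [2.53, 1.712, 0.09]
ft_force: [-0.1, 1.3, -0.2]
grip_width: 0.002
time: 20.2
position: [0.4036, -0.0184, 0.217]
tool_rot: [2.527, 1.715, 0.09]
ft_force: [0.4, -0.5, -0.3]
grip_width: 0.005
662 green S,z [-0.087 -0.002  0.082] [0.0347 0.0376 0.0406]
```

View pics/end.png

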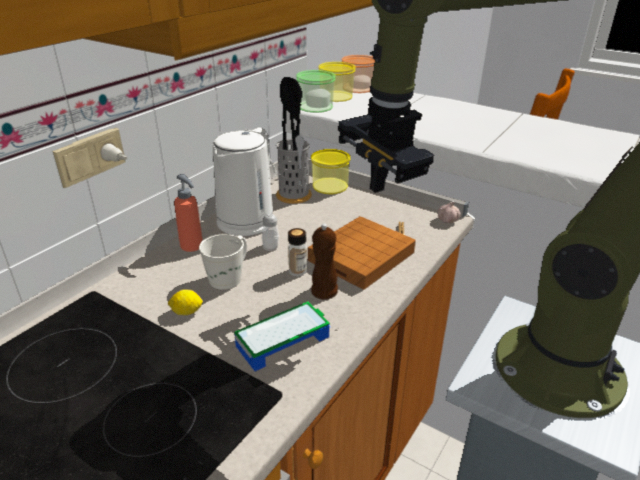

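The lid lies flat on the case at (237–328, 305–362), with its frame at z ≈ 0.037 all round. The mill, jar, mug, shaker, lemon, garlic and peg stand where they were, and the robot is clear of everything. Handing in.

```bash
python3 -c "
from bench import ctrl
s=ctrl.get_state(); print(s['time'],s['ft_force']); print(ctrl.close_job())"
```

```text
20.25 [-0.60084616 -0.40826153 -0.58503897]
the job is handed in; nothing more can be done
None
```

The plate is in its case with the lid shut, and I handed the job in at about 20 s of the 67 s allowed.

**What I did:** I slid the plate about 95 mm until it stuck out 51 mm over the block's -y edge, the side with the low peg. I pinched it there by its long sides at 40 N, carried it over the mill and set it in the pocket. Then I pushed the lid from behind and it sank shut by itself.

**Last checks:**
- **Plate:** before the lid closed it lay flat in the pocket (top at z ≈ 0.025), within about 1 mm of centre and under 1° off square.
- **Lid:** flat on the rims, with its frame at z ≈ 0.035–0.041 all round.
- **Bystanders:** the last picture shows all of them where they stood, and the robot touching nothing.

**What disagreed:**
- **Height reading:** the reported tool height is about 23 mm lower than the real fingertips. I found this on first contact with the plate and corrected every height for it.
- **Tool tilt:** the tool drifted to about 6° of tilt over the run, about 3.5° when I set the plate down. It had no visible effect on the result.
- **Pressing force:** it reached 17 N on the plate before the slide, above the 5–10 N advised, then fell to about 6 N while sliding. Setting the plate down peaked at about 22 N.
- **Case position:** the two cameras disagreed by about 3 mm across the case, so I aimed between them.

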